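# Open the viewing stand's prop and lean the light panel on it

### The arm

A 7-joint arm with a two-finger parallel gripper is mounted at the origin on the work surface. World frame = base frame: x ahead of the robot, y to its left, z up, the work surface at z = 0. Lengths are in m, angles in rad, forces in N, time in s.
With the tool pointing down it reaches from about 0.35 to 0.9 m from the base axis. Payload 7.2 kg.
Tool frame: the origin (TCP) lies midway between the tips of the shut fingers; the grasp point (between the pads) lies 19 mm behind it (r.grip_point_offset is the distance from the TCP to the grasp point, in m); z points along the fingers, y is the line along which they close (so a half turn about z gives the same grasp; the last joint's range is limited). The gripper opens to 88 mm and grips with 3 to 60 N. Pads are 20 mm wide; open, the fingers measure 115 mm over their backs; the gripper's body (75 mm by 178 mm) begins 61 mm behind the grasp point.
Start: joints at [-1.22, 0.411, -0.013, 1.596, 0.006, 1.134, -0.082], TCP at [0.254, 0.571, 0.223] pointing down, gripper open.
Joint ranges: [-2.95, 2.95], [-0.29, 1.99], [-1.47, 1.44], [0.14, 2.54], [-1.03, 4.17], [0.13, 1.85], [-2.86, 2.86]. Speed limits (rad/s): [2.39, 2.39, 3.01, 3.01, 3.14, 3.14, 3.14].

### API

Orientations are given as a 3x3 rotation matrix whose columns are the frame's x, y, z axes.
In Python, from bench import status, optics, workorder, r gives the robot as it stands.
- The arm moves only by the tool carry_out, never from a script. Its argument "steps" is a list of rows, each a list of 7 numbers: the shift along the tool's x, y, z in m, then the turn, a rotation vector about the tool's x, y, z in degrees, then the opening, from 0 (shut) to 1 (fully open). A call has 1 to 8 rows; each row is the pose to reach, as a shift and turn from the pose commanded when the call began, along the tool's axes at that moment; what a row does not reach only later rows make up. A row lasts 1/8 s, in which the tool goes at most 62.5 mm and 10.7 degrees, less where a joint would pass 70% of its speed; a pose out of reach is approached as far as the arm can. A call with a gripper value outside its range is refused whole. The fingers move at their own pace and stop on an object; "force" is the grip in N (left out, the last holds). Time passes only in rows, so rows that repeat a pose let the fingers close. It gives the time, the measured TCP pose, the force, the opening and the grip force at its end, in the units of the state.
- status.observe(): the state, without advancing time (a new reading comes with each control period).
- optics.grab_frame(name): name is "side" or "top"; returns the picture (480x640x3 uint8, red, green, blue); there is no depth.
- optics.calibration(name): a dict with "camera_matrix" (3x3 intrinsics, pixels), "eye" and "attitude" of the camera in the world. Camera axes: x right, y down, z forward; pixel columns grow to the right and rows downward; lengths in m; the calibration is good to about 2 mm. A picture is of the moment at which its call begins. calibration takes no time and is no camera call.
- workorder.close_job(): hands the job in; it is judged then, once.
The state is a dict: "t": time; "joints": joint angles; "dq": joint speeds; "effort": joint torques, N m; "position": TCP position; "ee_rot": TCP orientation; "wrist_force": force on the tool from outside, world axes, zero at the start; "torque": the same for the moment, N m; "grip_width": finger opening in m; "grasp_force": force on a finger pad.
Only numpy, scipy, OpenCV 4.12 (cv2) and the standard library are available. Lean on these libraries where they do the work, as an engineer would, in place of code of your own. Each camera call takes 0.05 s, during which the arm holds its last target. There are 200 camera calls.

### The job

Set up the microscopy viewing stand: take the red knob, swing the folded prop up past upright and ease it down onto its stop on the other side so that it stays open alone, never letting it drop and without shoving the stand along the bench. Then take the light panel out of the grey rack and stand it, upright way up, centred and square on the stand, its lower edge behind the black lip and its back leaning on the prop, and let go. Leave the jar, the glass dish and the black case where they are.

Things in the scene. Friction and masses are not known exactly. Their poses are not given: they have to be found in the camera images.
- stand: White base plate, blue side strips, LOOSE on the bench: about 1.8 kg on rubber feet, it slides or tips at roughly 10 N of sideways push at knob height. Origin on the bench straight below the hinge, mid-width; +x to the lip (front), y along the hinge, z up. Plate x -110 to +70 mm, 140 mm wide, top 18 mm above the bench.
- stand_lip (a point): Middle of the black lip's inner face, where it meets the plate's top (stand's x = 45 mm, 18 mm above the bench); axes as the stand's. The lip runs across y, 6 mm thick, 14 mm high, 136 mm long, with a 46 mm gap in the middle in which the folded prop lies.
- hinge (a point): On the hinge axis, mid-width, 32 mm above the bench; axes as the stand's. Two dark cheeks (x +-12 mm, y to +-17 mm, top 45 mm above the bench) carry the hinge, with brass discs out to y +-24 mm.
- prop: The prop: steel bar 14 x 8 mm, 0.3 kg (varies), origin on the hinge axis, own x along the bar to the red knob. Folded it lies 0 to 20 degrees above level towards the stand's +x. It swings freely up and over to the -x side, falls back if short of upright, and past upright falls to a hidden stop, 14 to 28 degrees past upright, different each time: feel for it. Turning over 2.5 rad/s counts as dropped.
- prop_knob (a point): Centre of the red knob on the prop's end: a cylinder of 20 mm diameter, 34 mm long along the hinge axis, with flat ends, 110 mm from the hinge axis; folded it overhangs the plate's front. Pinched by its ends it turns between the pads as the prop swings, so the gripper can stay pointing down. Axes as the prop's.
- panel_mid (a point): Centre of the light panel: loose slab 200 mm tall (own z), 130 mm wide (own y), 12 mm thick (own x), about 0.3 kg, black frame, white on both faces (either may face front). It starts upright in the rack; pinch it by its thickness at the middle of its upper edge, 100 mm above this point. Held within 35 mm of that edge, fingers stay clear of the prop.
- panel_foot (a point): Middle of the panel's lower edge, 100 mm below its centre; axes as the panel's.
- rack: Grey rack, fixed: base 110 x 130 x 12 mm and two walls 100 mm wide (y), 8 mm thick, top 52 mm above the bench, with a slot 16 mm wide (x) between them in which the panel stands, its foot 12 mm above the bench. Origin on the bench under the slot's middle.
- jar: Bystander: amber jar, 48 mm diameter, 75 mm tall, origin at the middle of its underside.
- dish: Bystander: low glass dish, 60 mm diameter, 14 mm high, origin at the middle of its underside.
- case: Bystander: black pencil case (rigid), 60 x 150 x 42 mm, origin at the middle of its underside.

How it is judged:
By the outcome, as a careful person would: the job done as asked, in the order asked, and still so for the second after the job is handed in, with the robot touching nothing.
It also fails if it takes over 72 s, if anything falls off the work surface, if the arm or the gripper's body presses on something with over 40 N, if the wrist force passes 120 N, or if a joint passes its speed limit or range.

## Working session

There is one attempt and no reset: what is moved stays moved. The work goes in short steps, Python scripts to look and compute and a tool call to move; the robot and the scene stay as the last step left them, time stands still between calls to the robot, and variables do not carry over. Pictures are saved under pics/ and viewed, at most 10 in all, crops included, and the job is handed in when it is done.

Besides the shell and the picture viewer there is one more tool, called by a JSON object that holds its "op" and its "data", one argument or row to a line. carry_out: Moves the arm, as the interface text tells. Its arguments: {"type":"object","properties":{"steps":{"type":"array"},"force":{"type":"number"}},"required":["steps"]}

```bash
ls; mkdir -p pics; python3 - <<'E'
from bench import status, optics, workorder, r
import cv2
s=status.observe();print({k:(v if not hasattr(v,'round') else v) for k,v in s.items()})
for n in("side","top"):
    c=optics.calibration(n);print(n,c)
    cv2.imwrite(f"pics/{n}0.png",optics.grab_frame(n)[:,:,::-1])
print(r.grip_point_offset)
E
```

```text
pics
{'t': 0.0, 'joints': array([-1.22017039,  0.41186916, -0.01267643,  1.59702147,  0.0056247 ,
        1.13430529, -0.08222928]), 'dq': array([ 1.44710304e-03,  3.98730213e-04, -2.28477436e-05,  3.14520523e-04,
        6.96880035e-04, -1.58125262e-03,  1.03247480e-03]), 'effort': array([-3.96584592e-04, -5.87964034e+01,  6.41513094e-01, -2.91079527e+01,
       -5.37867320e-02,  1.82557118e-02,  1.56578330e-04]), 'position': array([0.25404329, 0.57049752, 0.22183768]), 'ee_rot': array([[-9.13556133e-01,  4.06712357e-01, -4.99860774e-04],
       [ 4.06712637e-01,  9.13554937e-01, -1.48605885e-03],
       [-1.47748220e-04, -1.56089787e-03, -9.99998771e-01]]), 'wrist_force': array([-0.31310014,  0.02316261,  0.16921039]), 'torque': array([0.014824  , 0.03524998, 0.02961419]), 'grasp_force': 0.0, 'grip_width': 0.08806346374020509}
side {'camera_matrix': array([[618.37417996,   0.        , 323.88823786],
       [  0.        , 618.37417996, 256.44805605],
       [  0.        ,   0.        ,   1.        ]]), 'eye': array([0.3444963 , 0.67390974, 0.56057777]), 'attitude': array([[-0.93720973, -0.20577328,  0.28159419],
       [-0.34844892,  0.51801653, -0.78118002],
       [ 0.01487553, -0.8302507 , -0.55719161]])}
top {'camera_matrix': array([[455.9267973 ,   0.        , 316.4264537 ],
       [  0.        , 455.9267973 , 228.85853412],
       [  0.        ,   0.        ,   1.        ]]), 'eye': array([0.43922784, 0.00793497, 0.84321208]), 'attitude': array([[ 0.01834739, -0.9826764 ,  0.18441929],
       [-0.99943333, -0.02323154, -0.02435803],
       [ 0.0282204 , -0.18386788, -0.98254578]])}
0.0187
```

View pics/side0.png

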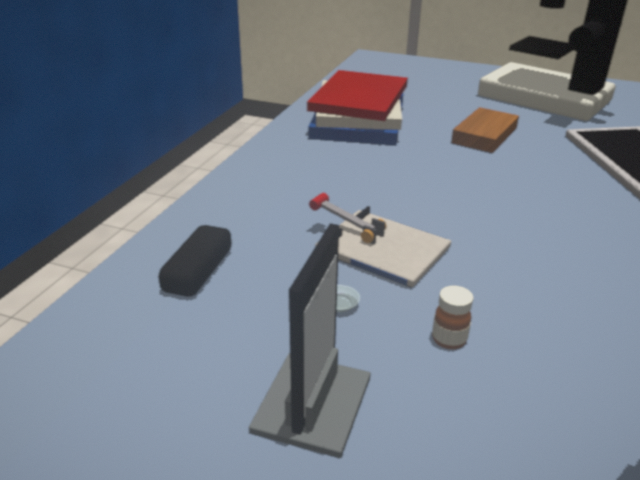

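View pics/top0.png

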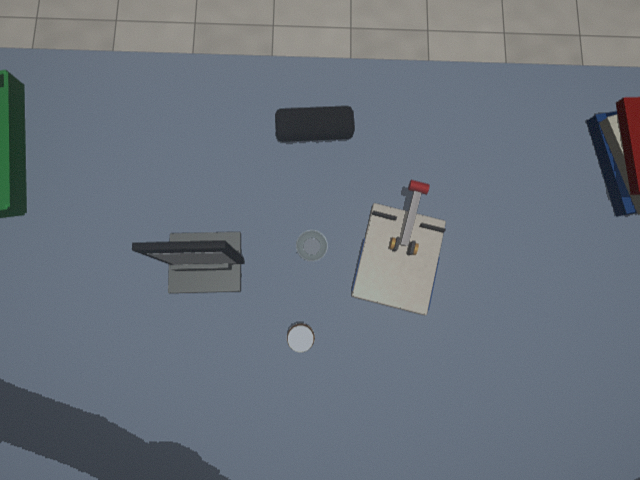

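The side view shows the knob near (319,201) and the stand around (390,245), with the panel in the rack near (315,340). In the top view the knob is near (419,187), the stand around (400,260) and the rack around (205,262). I'll enlarge these.

```bash
python3 - <<'E'
import cv2,numpy as np
t=cv2.imread("pics/top0.png");s=cv2.imread("pics/side0.png")
f=lambda im,x,y,w,h,k:cv2.resize(im[y:y+h,x:x+w],None,fx=k,fy=k,interpolation=cv2.INTER_CUBIC)
a=np.hstack([f(t,345,170,110,150,4)[:600,:400],f(s,300,180,160,120,2.5)[:300].repeat(1,0) if 0 else np.vstack([f(s,300,185,160,100,2.5),np.zeros((350,400,3),np.uint8)])])
a[250:600,400:750]=0
b=f(t,125,225,130,78,3)[:234,:390]; a[255:255+b.shape[0],400:400+b.shape[1]]=b
cv2.imwrite("pics/m1.png",a)
c=np.zeros((600,800,3),np.uint8);c[:600,:400]=f(s,240,220,133,200,3)[:600,:400-1+0] if 0 else 0
d=f(s,245,220,130,200,3);c[:600,:390]=d[:600,:390]
d=f(s,300,185,100,100,4);c[:400,400:800]=d
cv2.imwrite("pics/m2.png",c)
E
```

```text
(no output)
```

View pics/m1.png

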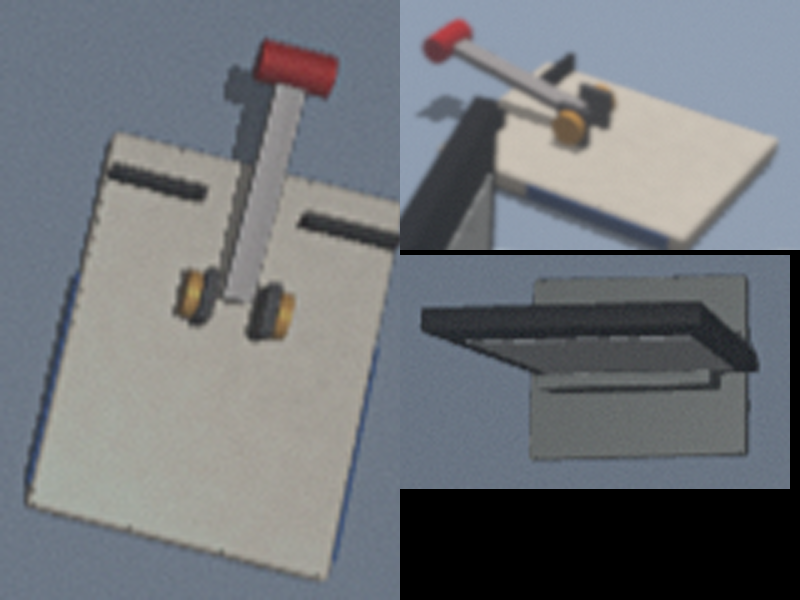

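View pics/m2.png

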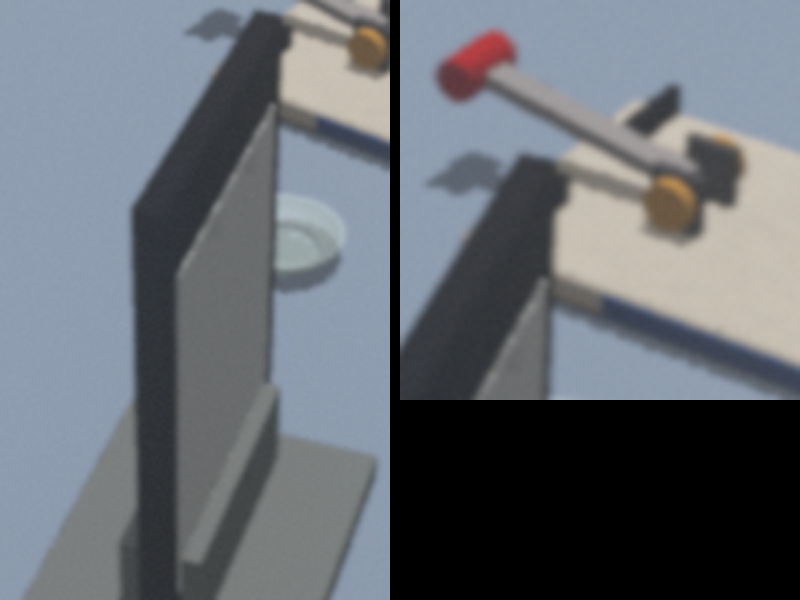

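```bash
cat >h.py <<'E'
from bench import status, optics, workorder, r
import numpy as np, cv2
def ray(n,p):
    c=optics.calibration(n);R=np.array(c["attitude"]);K=c["camera_matrix"]
    d=R@np.linalg.solve(K,[p[0],p[1],1.]);return np.array(c["eye"]),d/np.linalg.norm(d)
def onz(n,p,z):
    e,d=ray(n,p);return e+d*(z-e[2])/d[2]
def tri(pt,ps):
    A=np.zeros((3,3));b=np.zeros(3);L=[ray("top",pt),ray("side",ps)]
    for e,d in L:
        P=np.eye(3)-np.outer(d,d);A+=P;b+=P@e
    x=np.linalg.solve(A,b);return x,[round(1e3*float(np.linalg.norm((np.eye(3)-np.outer(d,d))@(x-e))),1) for e,d in L]
def proj(n,X):
    c=optics.calibration(n);q=c["camera_matrix"]@(np.array(c["attitude"]).T@(np.array(X)-c["eye"]));return q[:2]/q[2]
E
python3 - <<'E'
from h import *
np.set_printoptions(precision=4,suppress=True)
print("knob",tri((418.9,186.7),(319,201.3)))
P=lambda u,v:(345+u/4-.375,170+v/4-.375)
print("knob ends top @.07",onz("top",P(266,60),.07),onz("top",P(332,76),.07))
cs=[onz("top",p,.018) for p in (P(115,133),(444.3,221),P(327,578),P(28,503))]
for c in cs: print("corner",c)
print([np.linalg.norm(cs[i]-cs[(i+1)%4]) for i in range(4)])
print("lip L,R base", onz("top",P(111,182),.018),onz("top",P(395,247),.018))
print("hinge",tri(P(238,304),(375,229.7)), "discs",onz("top",P(190,295),.032),onz("top",P(287,312),.032))
print("hinge side discs",onz("side",(367.5,236.2),.032))
for a,b in zip([(132.7,243.3),(132.7,250),(225,241),(226.7,247.3)],[(290,289.3),(304.3,311.7),(331,224),(341.7,233.3)]): print("panel",tri(a,b))
Q=lambda u,v:(125+(u-400)/3-.33,225+(v-255)/3-.33)
print("rack base",[onz("top",Q(*p),.012) for p in((535,282),(747,275),(747,453),(530,459))])
for n,p,z in(("dish",(312,245),.01),("jar",(300.5,338),.075),("case",(314,123),.03)):print(n,onz("top",p,z))
E
```

```text
knob (array([ 0.6694, -0.1961,  0.0508]), [0.6, 0.6])
knob ends top @.07 [ 0.6679 -0.1773  0.07  ] [ 0.6613 -0.2065  0.07  ]
corner [ 0.646  -0.1181  0.018 ]
corner [ 0.6146 -0.2505  0.018 ]
corner [ 0.4434 -0.2124  0.018 ]
corner [ 0.474 -0.078  0.018]
[np.float64(0.1361401922980649), np.float64(0.1754665310486488), np.float64(0.13784605988942128), np.float64(0.1765976312269711)]
lip L,R base [ 0.6225 -0.1161  0.018 ] [ 0.5949 -0.2481  0.018 ]
hinge (array([ 0.5626, -0.1715,  0.0324]), [1.7, 1.7]) discs [ 0.568  -0.1496  0.032 ] [ 0.5612 -0.1936  0.032 ]
hinge side discs [ 0.5666 -0.1482  0.032 ]
panel (array([0.5316, 0.2469, 0.2106]), [0.1, 0.1])
panel (array([0.5201, 0.2517, 0.1921]), [4.6, 4.6])
panel (array([0.5372, 0.1196, 0.2103]), [0.5, 0.5])
panel (array([0.5274, 0.118 , 0.2002]), [2.9, 2.9])
rack base [array([0.5799, 0.2565, 0.012 ]), array([0.5873, 0.1276, 0.012 ]), array([0.4788, 0.1223, 0.012 ]), array([0.4726, 0.2512, 0.012 ])]
dish [ 0.5651 -0.0051  0.01  ]
jar [0.4008 0.0117 0.075 ]
case [ 0.7961 -0.0039  0.03  ]
```

{"op": "carry_out", "data": {
  "steps": [
    [-0.02,-0.02,-0.06,0,0,0,1],
    [-0.07,-0.055,-0.08,0,0,-3,1],
    [-0.12,-0.09,-0.08,0,0,-6,1],
    [-0.16,-0.125,-0.08,0,0,-9,1],
    [-0.21,-0.16,-0.08,0,0,-11,1],
    [-0.25,-0.195,-0.08,0,0,-11,1],
    [-0.3,-0.23,-0.08,0,0,-11,1],
    [-0.35,-0.265,-0.08,0,0,-11,1]
  ],
  "force": 8
}}

```text
t: 1.1
position: [0.4667, 0.1847, 0.3026]
ee_rot: [[-0.974, 0.225, -0.0], [0.225, 0.974, 0.0], [0.0, 0.0, -1.0]]
wrist_force: [0.4, 1.2, -0.8]
grip_width: 0.0877
grasp_force: 0.0
```

```bash
cat >>h.py <<'E'
def shift(target,R=None):
    s=status.observe();T=s["ee_rot"];d=T.T@(np.array(target)-s["position"])
    from scipy.spatial.transform import Rotation as Ro
    w=np.zeros(3) if R is None else np.degrees(Ro.from_matrix(T.T@R).as_rotvec())
    print("t",round(s["t"],2),"pos",s["position"].round(4),"shift",d.round(4),"turn",w.round(1),"F",s["wrist_force"].round(1))
    return d,w
def Rot(yaw_y,lean=0):
    "tool y at heading yaw_y deg, z down"
    a=np.radians(yaw_y);y=np.array([np.cos(a),np.sin(a),0]);z=np.array([0,0,-1.]);return np.c_[np.cross(y,z),y,z]
E
python3 -c "
from h import *
shift([.6694,-.1961,.15],Rot(77))"
```

```text
t 1.1 pos [0.4667 0.1847 0.3026] shift [-0.2831 -0.3256  0.1525] turn [ 0. -0.  0.] F [ 0.4  1.2 -0.8]
```

{"op": "carry_out", "data": {
  "steps": [
    [-0.035,-0.04,0,0,0,0,1],
    [-0.07,-0.08,0,0,0,0,1],
    [-0.105,-0.12,0.02,0,0,0,1],
    [-0.14,-0.16,0.05,0,0,0,1],
    [-0.18,-0.205,0.08,0,0,0,1],
    [-0.215,-0.25,0.11,0,0,0,1],
    [-0.25,-0.29,0.14,0,0,0,1],
    [-0.283,-0.326,0.152,0,0,0,1]
  ]
}}

```text
t: 2.1
position: [0.6682, -0.1959, 0.148]
ee_rot: [[-0.974, 0.225, -0.003], [0.225, 0.974, 0.001], [0.003, 0.0, -1.0]]
wrist_force: [0.3, 1.0, 0.3]
grip_width: 0.0878
grasp_force: 0.0
```

```bash
python3 - <<'E'
from h import *
shift([.6694,-.1961,.032],Rot(77))
t=optics.grab_frame("top")[:,:,::-1];s=optics.grab_frame("side")[:,:,::-1]
f=lambda im,x,y,w,h,k:cv2.resize(im[y:y+h,x:x+w],None,fx=k,fy=k,interpolation=cv2.INTER_CUBIC)
cv2.imwrite("pics/n1.png",np.hstack([f(t,350,130,100,150,4),f(s,270,130,100,150,4)]))
E
```

```text
t 2.1 pos [ 0.6682 -0.1959  0.148 ] shift [-0.0016  0.      0.116 ] turn [ 0.  -0.2  0. ] F [0.3 1.  0.3]
```

View pics/n1.png

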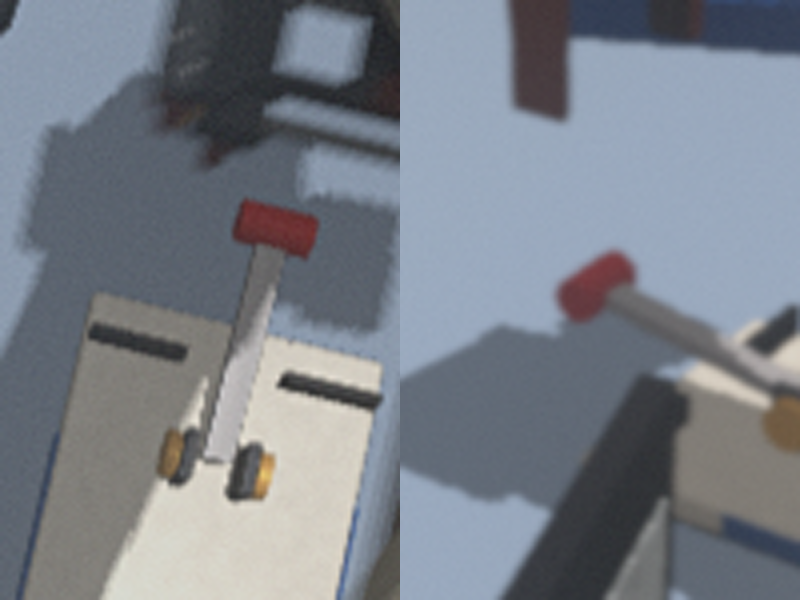

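The open fingers straddle the red knob (knob at (418.6,186.9) in the top view, unchanged). I'm descending to pinch it gently.

{"op": "carry_out", "data": {
  "steps": [
    [-0.002,0,0.03,0,0,0,1],
    [-0.002,0,0.06,0,0,0,1],
    [-0.002,0,0.09,0,0,0,1],
    [-0.002,0,0.113,0,0,0,1],
    [-0.002,0,0.115,0,0,0,0.6],
    [-0.002,0,0.115,0,0,0,0.45],
    [-0.002,0,0.115,0,0,0,0.42],
    [-0.002,0,0.115,0,0,0,0.4]
  ],
  "force": 6
}}

```text
t: 3.2
position: [0.6711, -0.1953, 0.0367]
ee_rot: [[-0.974, 0.225, 0.001], [0.225, 0.974, -0.0], [-0.002, 0.0, -1.0]]
wrist_force: [-0.2, -1.2, 1.1]
grip_width: 0.0512
grasp_force: 0.0
```

{"op": "carry_out", "data": {
  "steps": [
    [0,0,0,0,0,0,0.37],
    [0,0,0,0,0,0,0.35],
    [0,0,0,0,0,0,0.33],
    [0,0,0,0,0,0,0.3]
  ],
  "force": 6
}}

```text
t: 3.7
position: [0.671, -0.1947, 0.0358]
ee_rot: [[-0.974, 0.225, 0.001], [0.225, 0.974, 0.0], [-0.001, 0.001, -1.0]]
wrist_force: [0.5, 1.8, 2.1]
grip_width: 0.034
grasp_force: 6.0
```

{"op": "carry_out", "data": {
  "steps": [
    [0.002,0,-0.009,0,0,0,0.3],
    [0.005,0,-0.0185,0,0,0,0.3],
    [0.0085,0,-0.0275,0,0,0,0.3],
    [0.013,0,-0.036,0,0,0,0.3],
    [0.013,0,-0.036,0,0,0,0.3]
  ],
  "force": 8
}}

```text
t: 4.32
position: [0.6572, -0.1919, 0.0722]
ee_rot: [[-0.974, 0.225, -0.0], [0.225, 0.974, 0.001], [0.001, 0.0, -1.0]]
wrist_force: [-1.0, 2.5, -2.9]
grip_width: 0.034
grasp_force: 8.0
```

{"op": "carry_out", "data": {
  "steps": [
    [0.005,0,-0.008,0,0,0,0.3],
    [0.011,0,-0.0155,0,0,0,0.3],
    [0.0175,0,-0.023,0,0,0,0.3],
    [0.0245,0,-0.0295,0,0,0,0.3],
    [0.032,0,-0.035,0,0,0,0.3],
    [0.0405,0,-0.0405,0,0,0,0.3],
    [0.0405,0,-0.0405,0,0,0,0.3]
  ]
}}

```text
t: 5.2
position: [0.6182, -0.1831, 0.1129]
ee_rot: [[-0.974, 0.225, 0.001], [0.225, 0.974, 0.0], [-0.001, 0.0, -1.0]]
wrist_force: [1.3, 3.2, -0.9]
grip_width: 0.0343
grasp_force: 8.0
```

{"op": "carry_out", "data": {
  "steps": [
    [0.0085,0,-0.0045,0,0,0,0.3],
    [0.0175,0,-0.008,0,0,0,0.3],
    [0.0265,0,-0.011,0,0,0,0.3],
    [0.036,0,-0.013,0,0,0,0.3],
    [0.0455,0,-0.0145,0,0,0,0.3],
    [0.055,0,-0.0145,0,0,0,0.3],
    [0.0645,0,-0.0145,0,0,0,0.3],
    [0.0645,0,-0.0145,0,0,0,0.3]
  ]
}}

```text
t: 6.2
position: [0.5544, -0.1682, 0.1267]
ee_rot: [[-0.974, 0.225, -0.001], [0.225, 0.974, 0.001], [0.001, 0.0, -1.0]]
wrist_force: [-0.2, 4.7, 3.9]
grip_width: 0.0339
grasp_force: 8.0
```

{"op": "carry_out", "data": {
  "steps": [
    [0.004,0.001,-0.001,0,0,0,0.3],
    [0.008,0.002,-0.001,0,0,0,0.3],
    [0.012,0.002,0,0,0,0,0.3],
    [0.0135,0.002,0.001,0,0,0,0.3],
    [0.0135,0.002,0.001,0,0,0,0.3]
  ]
}}

```text
t: 6.82
position: [0.5429, -0.1641, 0.1258]
ee_rot: [[-0.974, 0.225, 0.0], [0.225, 0.974, -0.0], [-0.0, -0.0, -1.0]]
wrist_force: [0.7, 0.1, -0.7]
grip_width: 0.0339
grasp_force: 8.0
```

{"op": "carry_out", "data": {
  "steps": [
    [0.002,0,0.0004,0,0,0,0.3],
    [0.004,0,0.0009,0,0,0,0.3],
    [0.0055,0,0.0014,0,0,0,0.3],
    [0.0055,0,0.0014,0,0,0,0.3]
  ]
}}

```text
t: 7.32
position: [0.5375, -0.1626, 0.1246]
ee_rot: [[-0.974, 0.225, 0.0], [0.225, 0.974, -0.0], [-0.0, 0.0, -1.0]]
wrist_force: [-1.1, 0.1, 4.0]
grip_width: 0.0341
grasp_force: 8.0
```

{"op": "carry_out", "data": {
  "steps": [
    [0.002,0,0,0,0,0,0.3],
    [0.004,0,0.0004,0,0,0,0.3],
    [0.004,0,0.0004,0,0,0,0.3]
  ]
}}

```text
t: 7.7
position: [0.5332, -0.1615, 0.1236]
ee_rot: [[-0.974, 0.225, -0.001], [0.225, 0.974, 0.0], [0.001, -0.0, -1.0]]
wrist_force: [-0.3, -0.5, -1.0]
grip_width: 0.034
grasp_force: 8.0
```

{"op": "carry_out", "data": {
  "steps": [
    [0.002,0,0.0006,0,0,0,0.3],
    [0.004,0,0.0012,0,0,0,0.3],
    [0.004,0,0.0012,0,0,0,0.3]
  ]
}}

```text
t: 8.07
position: [0.5294, -0.1606, 0.1225]
ee_rot: [[-0.974, 0.225, -0.0], [0.225, 0.974, 0.0], [0.0, -0.0, -1.0]]
wrist_force: [0.5, -0.1, -2.0]
grip_width: 0.0335
grasp_force: 8.0
```

{"op": "carry_out", "data": {
  "steps": [
    [0.002,0,0.0008,0,0,0,0.3],
    [0.004,0,0.0015,0,0,0,0.3],
    [0.004,0,0.0015,0,0,0,0.3]
  ]
}}

```text
t: 8.45
position: [0.5256, -0.1597, 0.1211]
ee_rot: [[-0.974, 0.225, -0.0], [0.225, 0.974, 0.0], [0.0, 0.0, -1.0]]
wrist_force: [-0.7, 0.5, -0.0]
grip_width: 0.0341
grasp_force: 8.0
```

{"op": "carry_out", "data": {
  "steps": [
    [0.002,0,0.0008,0,0,0,0.3],
    [0.0035,0,0.0014,0,0,0,0.3],
    [0.0035,0,0.0014,0,0,0,0.3]
  ]
}}

```text
t: 8.82
position: [0.5222, -0.1589, 0.1197]
ee_rot: [[-0.974, 0.225, -0.0], [0.225, 0.974, 0.0], [0.0, 0.0, -1.0]]
wrist_force: [-0.8, 0.9, 0.7]
grip_width: 0.0337
grasp_force: 8.0
```

Now about 113°, with no stop felt yet.

{"op": "carry_out", "data": {
  "steps": [
    [0.002,0,0.0008,0,0,0,0.3],
    [0.0035,0,0.0015,0,0,0,0.3],
    [0.0035,0,0.0015,0,0,0,0.3]
  ]
}}

```text
t: 9.2
position: [0.5188, -0.1581, 0.1182]
ee_rot: [[-0.974, 0.225, -0.0], [0.225, 0.974, 0.0], [0.0, 0.0, -1.0]]
wrist_force: [-1.8, 0.1, 0.9]
grip_width: 0.0342
grasp_force: 8.0
```

{"op": "carry_out", "data": {
  "steps": [
    [0.002,0,0.0009,0,0,0,0.3],
    [0.0035,0,0.0016,0,0,0,0.3],
    [0.0035,0,0.0016,0,0,0,0.3]
  ]
}}

```text
t: 9.57
position: [0.5154, -0.1573, 0.1165]
ee_rot: [[-0.974, 0.225, -0.0], [0.225, 0.974, 0.0], [0.0, 0.0, -1.0]]
wrist_force: [-1.7, 0.5, 1.3]
grip_width: 0.0339
grasp_force: 8.0
```

```bash
python3 - <<'E'
from h import *
t=optics.grab_frame("top")[:,:,::-1];s=optics.grab_frame("side")[:,:,::-1]
f=lambda im,x,y,w,h,k:cv2.resize(im[y:y+h,x:x+w],None,fx=k,fy=k,interpolation=cv2.INTER_CUBIC)
cv2.imwrite("pics/n2.png",np.hstack([f(t,350,180,100,150,4),f(s,320,140,100,150,4)]))
E
```

```text
(no output)
```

View pics/n2.png

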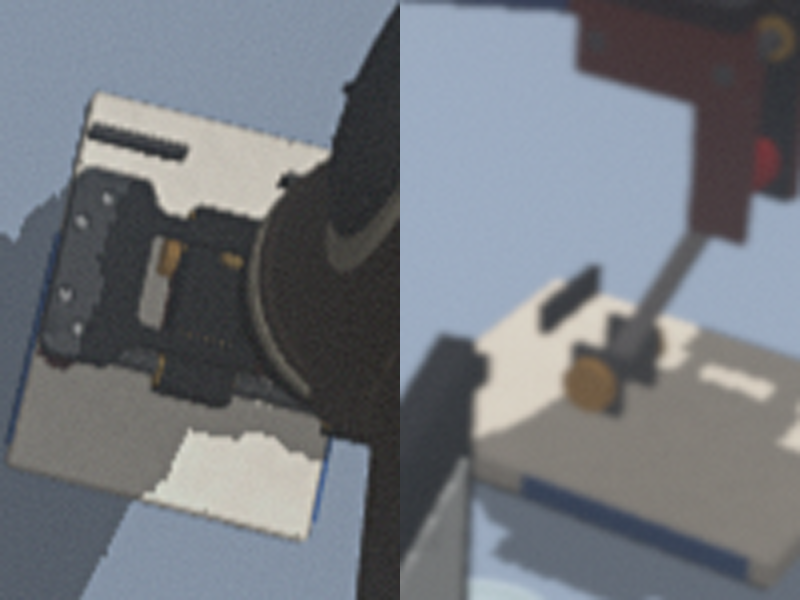

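The prop is pinched and well past upright, and the stand corners are unmoved (top view (373.9,202.9) and (425.9,314.9)). I'll keep easing it down.

{"op": "carry_out", "data": {
  "steps": [
    [0.0015,0,0.0007,0,0,0,0.3],
    [0.0015,0,0.0007,0,0,0,0.3]
  ]
}}

```text
t: 9.93
position: [0.5142, -0.157, 0.1159]
ee_rot: [[-0.974, 0.225, 0.0], [0.225, 0.974, -0.0], [-0.0, 0.0, -1.0]]
wrist_force: [-0.2, 0.2, -1.1]
grip_width: 0.0338
grasp_force: 8.0
```

{"op": "carry_out", "data": {
  "steps": [
    [0.0015,0,0.0007,0,0,0,0.3],
    [0.0015,0,0.0007,0,0,0,0.3]
  ]
}}

```text
t: 10.18
position: [0.5136, -0.1569, 0.1156]
ee_rot: [[-0.974, 0.225, 0.002], [0.225, 0.974, -0.0], [-0.002, -0.0, -1.0]]
wrist_force: [2.1, -1.0, -0.3]
grip_width: 0.0342
grasp_force: 8.0
```

{"op": "carry_out", "data": {
  "steps": [
    [0.001,0,0.0005,0,0,0,0.3],
    [0.001,0,0.0005,0,0,0,0.3]
  ]
}}

```text
t: 10.42
position: [0.5129, -0.1567, 0.1152]
ee_rot: [[-0.974, 0.225, 0.002], [0.225, 0.974, -0.001], [-0.003, -0.0, -1.0]]
wrist_force: [4.9, -1.1, 2.0]
grip_width: 0.0337
grasp_force: 8.0
```

{"op": "carry_out", "data": {
  "steps": [
    [-0.0015,0,-0.0005,0,0,0,0.45],
    [-0.0015,0,-0.0005,0,0,0,0.7],
    [-0.0015,0,-0.0005,0,0,0,0.9],
    [-0.0015,0,-0.0005,0,0,0,0.9],
    [-0.0015,0,-0.03,0,0,0,0.9],
    [-0.0015,0,-0.08,0,0,0,0.9],
    [-0.0015,0,-0.14,0,0,0,0.9],
    [0,0.04,-0.19,0,0,0,0.8]
  ]
}}

```text
t: 11.42
position: [0.52, -0.1211, 0.3061]
ee_rot: [[-0.973, 0.23, 0.002], [0.23, 0.973, -0.001], [-0.002, -0.001, -1.0]]
wrist_force: [1.4, 0.8, -0.6]
grip_width: 0.0727
grasp_force: 0.0
```

```bash
python3 - <<'E'
from h import *
shift([.529,.185,.30],Rot(2.8))
E
```

```text
t 11.43 pos [ 0.52   -0.1211  0.3061] shift [0.0618 0.3    0.0057] turn [ 0.   0.1 73.9] F [ 1.4  0.8 -0.6]
```

{"op": "carry_out", "data": {
  "steps": [
    [0.008,0.04,0,0,0,10.5,0.8],
    [0.016,0.08,0,0,0,21,0.8],
    [0.024,0.12,0,0,0,31.5,0.8],
    [0.032,0.16,0,0,0,42,0.8],
    [0.04,0.2,0,0,0,52.5,0.8],
    [0.048,0.24,0,0,0,63,0.8],
    [0.058,0.28,0,0,0,74,0.8],
    [0.062,0.3,0,0,0,74,0.8]
  ]
}}

```text
t: 12.42
position: [0.5269, 0.1902, 0.3032]
ee_rot: [[-0.056, 0.998, -0.001], [0.998, 0.056, -0.0], [0.0, -0.001, -1.0]]
wrist_force: [0.9, -1.1, 0.5]
grip_width: 0.0705
grasp_force: 0.0
```

```bash
python3 - <<'E'
from h import *
shift([.529,.185,.18],Rot(2.8))
t=optics.grab_frame("top")[:,:,::-1];s=optics.grab_frame("side")[:,:,::-1]
f=lambda im,x,y,w,h,k:cv2.resize(im[y:y+h,x:x+w],None,fx=k,fy=k,interpolation=cv2.INTER_CUBIC)
cv2.imwrite("pics/t2.png",t);cv2.imwrite("pics/s2.png",s)
a=np.zeros((600,800,3),np.uint8);a[:,:400]=f(t,350,180,100,150,4);a[:320,400:]=f(s,320,180,100,80,4);a[320:,400:]=f(s,240,180,133,93,3)[:280,:400-1].repeat(1,0)[:, :] if 0 else cv2.resize(s[160:300,240:440],(400,280))
cv2.imwrite("pics/n3.png",a)
E
```

```text
t 12.43 pos [0.5269 0.1902 0.3032] shift [-0.0053  0.0019  0.1232] turn [-0.  -0.   0.4] F [ 0.9 -1.1  0.5]
```

View pics/n3.png

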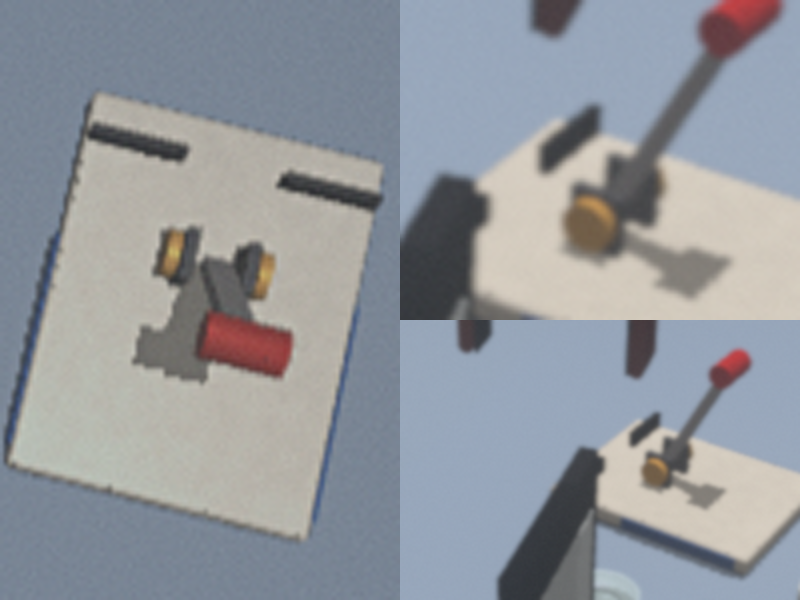

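The prop stands open alone: knob at (411.4,265.9) top and (405,184.5) side, stand corners unchanged. Next I'll work out the panel's target pose.

```bash
python3 - <<'E'
from h import *
np.set_printoptions(precision=4,suppress=True)
k,e=tri((411,265.5),(404.7,184.3));print("knob",k,e)
P=lambda u,v:(350+u/4-.375,180+v/4-.375)
C=np.array([onz("top",P(*p),.018) for p in((97,93),(382,163),(305,541),(8,465))]);print(C)
ex=(C[0]+C[1]-C[2]-C[3])[:2];ex/=np.linalg.norm(ex);ey=np.array([-ex[1],ex[0]])
ey2=(C[0]+C[3]-C[1]-C[2])[:2];print("yaw",np.degrees(np.arctan2(ex[1],ex[0])),np.degrees(np.arctan2(-ey2[0],ey2[1])))
O=C.mean(0)[:2]+.02*ex;print("origin",O)
for n,p in(("lipinL",P(137,153)),("lipinR",P(330,203))):
    q=onz("top",p,.018)[:2]-O;print(n,q@ex,q@ey)
q=k[:2]-O;print("knob stand",q@ex,q@ey,k[2],np.degrees(np.arctan2(-q@ex,k[2]-.032)))
E
```

```text
knob [ 0.5173 -0.1603  0.1296] [0.6, 0.6]
[[ 0.646  -0.119   0.018 ]
 [ 0.6159 -0.2521  0.018 ]
 [ 0.442  -0.2115  0.018 ]
 [ 0.4731 -0.078   0.018 ]]
yaw -13.244472784009998 -12.94677943053932
origin [ 0.5637 -0.1697]
lipinL 0.04528144586641005 0.04376677252111204
lipinR 0.04488172882492954 -0.048437703948682395
knob stand -0.04739400624920091 -0.001414843036025509 0.12956979613197644 25.9079155305162
```

{"op": "carry_out", "data": {
  "steps": [
    [-0.005,0.002,0.03,0,0,0.4,0.6],
    [-0.005,0.002,0.06,0,0,0.4,0.6],
    [-0.005,0.002,0.09,0,0,0.4,0.6],
    [-0.005,0.002,0.119,0,0,0.4,0.5],
    [-0.005,0.002,0.121,0,0,0.4,0.4],
    [-0.005,0.002,0.121,0,0,0.4,0.3],
    [-0.005,0.002,0.121,0,0,0.4,0.2],
    [-0.005,0.002,0.121,0,0,0.4,0.1]
  ],
  "force": 15
}}

```text
t: 13.52
position: [0.5304, 0.183, 0.1836]
ee_rot: [[-0.046, 0.999, 0.002], [0.999, 0.046, 0.001], [0.001, 0.002, -1.0]]
wrist_force: [0.9, -0.5, 2.9]
grip_width: 0.0118
grasp_force: 15.0
```

{"op": "carry_out", "data": {
  "steps": [
    [0,0,0,0,0,0,0.1],
    [0,0,0,0,0,0,0.08],
    [0,0,0,0,0,0,0.05],
    [0,0,0,0,0,0,0.05],
    [0,0,0,0,0,0,0.05]
  ],
  "force": 30
}}

```text
t: 14.15
position: [0.5305, 0.183, 0.1836]
ee_rot: [[-0.046, 0.999, 0.002], [0.999, 0.046, 0.001], [0.001, 0.002, -1.0]]
wrist_force: [-0.0, -0.9, 5.7]
grip_width: 0.0118
grasp_force: 30.0
```

{"op": "carry_out", "data": {
  "steps": [
    [0,0,-0.015,0,0,0,0.05],
    [0,0,-0.035,0,0,0,0.05],
    [0,0,-0.06,0,0,0,0.05],
    [0,0,-0.085,0,0,0,0.05],
    [0,0,-0.11,0,0,0,0.05],
    [0,0,-0.13,0,0,0,0.05],
    [0,0,-0.14,0,0,0,0.05],
    [0,0,-0.14,0,0,0,0.05]
  ]
}}

```text
t: 15.15
position: [0.5298, 0.183, 0.3229]
ee_rot: [[-0.046, 0.999, 0.0], [0.999, 0.046, 0.0], [0.0, 0.0, -1.0]]
wrist_force: [0.4, 0.2, -2.8]
grip_width: 0.0115
grasp_force: 30.0
```

```bash
python3 - <<'E'
from h import *
s=status.observe();print(s["joints"].round(2),s["position"].round(4),s["wrist_force"].round(1))
t=optics.grab_frame("top")[:,:,::-1];sd=optics.grab_frame("side")[:,:,::-1]
a=np.zeros((600,800,3),np.uint8)
a[:,:400]=cv2.resize(sd[170:470,220:420],(400,600),interpolation=cv2.INTER_CUBIC)
a[:400,400:]=cv2.resize(t[170:370,80:280],(400,400),interpolation=cv2.INTER_CUBIC)
cv2.imwrite("pics/n4.png",a)
E
```

```text
[-0.74  0.23  0.4   1.63 -0.09  1.3  -0.28] [0.5298 0.183  0.3229] [ 0.4  0.2 -2.8]
```

View pics/n4.png

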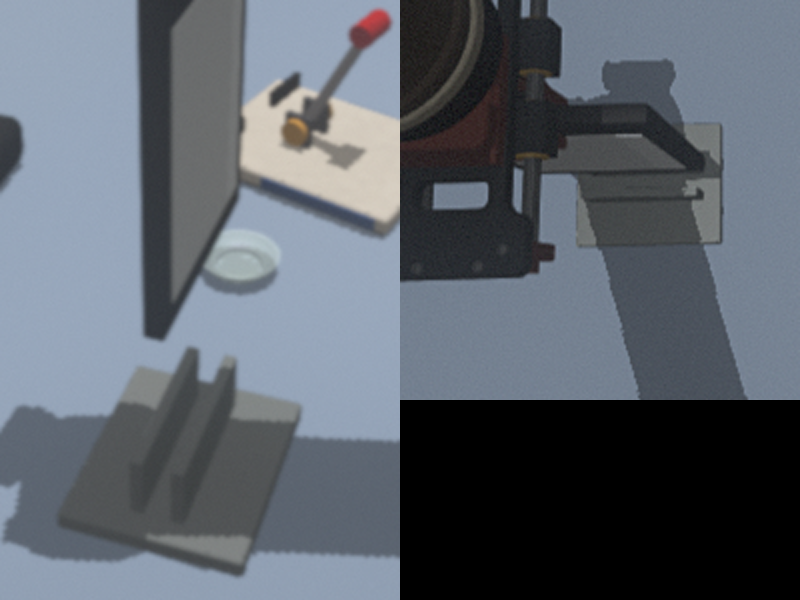

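The panel is out of the rack. Its lower edge in the side view runs from (293,339)/(301.5,340) to (339.5,267.5), and its far top corner in the top view is near (202.5,221.5).

```bash
python3 - <<'E'
from h import *
np.set_printoptions(precision=4,suppress=True)
for z in(.148,.152,.156):
    print(z,[onz("side",p,z) for p in((292.8,338.8),(301.3,340),(339.3,267.3))])
print(onz("top",(202.3,221.3),.353))
# vertical edges: predicted image of panel corners, centre y offset dy
a=np.radians(2.65);ex=np.array([np.cos(a),np.sin(a),0]);ey=np.array([-ex[1],ex[0],0]);T=np.array([.5298,.183,.153])
for dy in(-.004,0,.004):
    print(dy,[proj("side",T+sx*.006*ex+(sy*.065+dy)*ey).round(1) for sx,sy in((1,1),(-1,1),(-1,-1))],proj("top",T+[0,0,.2]+.006*ex+(-.065+dy)*ey).round(1))
E
```

```text
0.148 [array([0.5305, 0.2452, 0.148 ]), array([0.5219, 0.2438, 0.148 ]), array([0.5284, 0.1101, 0.148 ])]
0.152 [array([0.5286, 0.2493, 0.152 ]), array([0.5202, 0.2479, 0.152 ]), array([0.5266, 0.1156, 0.152 ])]
0.156 [array([0.5268, 0.2535, 0.156 ]), array([0.5184, 0.2521, 0.156 ]), array([0.5248, 0.1211, 0.156 ])]
[0.5367 0.1203 0.353 ]
-0.004 [array([290.8, 333.8]), array([302.1, 336.4]), array([339.5, 265.7])] [207.9 219.4]
0 [array([289.4, 336.3]), array([300.8, 338.9]), array([338.5, 267.5])] [204.3 219.4]
0.004 [array([288. , 338.9]), array([299.4, 341.5]), array([337.5, 269.4])] [200.6 219.5]
```

```bash
cat >>h.py <<'E'
def place(lean,xb,zb,L=.170,O=(.5635,-.1707),yaw=-13.1,dy=0):
    "tool pose with panel's lower back corner at stand (xb,zb)"
    a=np.radians(yaw);f=np.radians(lean);ex=np.array([np.cos(a),np.sin(a),0]);ey=np.array([-ex[1],ex[0],0]);ez=np.array([0,0,1.])
    z=np.sin(f)*ex-np.cos(f)*ez;y=np.cos(f)*ex+np.sin(f)*ez
    p=np.array([*O,0])+xb*ex+dy*ey+zb*ez+.006*y-L*z
    return p,np.c_[np.cross(y,z),y,z]
E
python3 - <<'E'
from h import *
shift(*place(30.5,.034,.15))
E
```

```text
t 15.25 pos [0.5293 0.1828 0.3217] shift [-0.342  -0.0273  0.0224] turn [-30.4  -4.1  15.3] F [-0.3 -0.5 -3.6]
```

{"op": "carry_out", "data": {
  "steps": [
    [-0.04,-0.003,-0.01,0,0,0,0.05],
    [-0.085,-0.007,-0.01,-5,-0.7,2.5,0.05],
    [-0.13,-0.01,-0.005,-10,-1.4,5,0.05],
    [-0.175,-0.014,0,-16,-2.2,8,0.05],
    [-0.22,-0.018,0.005,-21,-2.8,10.5,0.05],
    [-0.265,-0.021,0.01,-26,-3.5,13,0.05],
    [-0.31,-0.025,0.018,-30.4,-4.1,15.3,0.05],
    [-0.342,-0.027,0.022,-30.4,-4.1,15.3,0.05]
  ]
}}

```text
t: 16.25
position: [0.5155, -0.1615, 0.2982]
ee_rot: [[0.228, 0.84, 0.493], [0.974, -0.197, -0.114], [0.002, 0.506, -0.862]]
wrist_force: [0.1, 0.1, -3.1]
grip_width: 0.012
grasp_force: 30.0
```

```bash
python3 - <<'E'
from h import *
d,w=shift(*place(30.5,.034,.15)); shift(*place(30.5,.033,.024))
t=optics.grab_frame("top")[:,:,::-1];sd=optics.grab_frame("side")[:,:,::-1]
a=np.zeros((600,800,3),np.uint8)
a[:,:400]=cv2.resize(sd[100:325,300:450],(400,600),interpolation=cv2.INTER_CUBIC)
a[:,400:]=cv2.resize(t[150:330,340:460],(400,600),interpolation=cv2.INTER_CUBIC)
cv2.imwrite("pics/n5.png",a)
E
```

```text
t 16.25 pos [ 0.5155 -0.1615  0.2982] shift [ 0.0019  0.0022 -0.0003] turn [-0.1 -0.1 -0.1] F [ 0.1  0.1 -3.1]
t 16.25 pos [ 0.5155 -0.1615  0.2982] shift [ 0.0017 -0.0625  0.1079] turn [-0.1 -0.1 -0.1] F [ 0.1  0.1 -3.1]
```

View pics/n5.png

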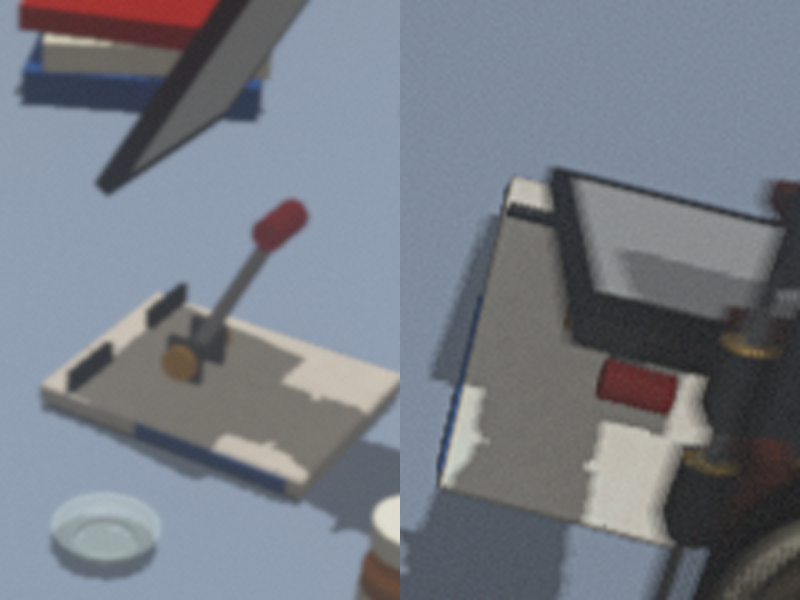

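The panel hangs tilted over the stand. Its lower near corner is at (336.8,169.4) in the side view and (385.9,201) in the top view; I'll compare those with the model.

```bash
python3 - <<'E'
from h import *
s=status.observe();T=s["ee_rot"];p=s["position"]
for sx in(-1,1):
    X=p+T@[.065,.006*sx,.170];print("near corner",sx,X.round(4),proj("side",X).round(1),proj("top",X).round(1))
print(tri((385.7,200.8),(336.6,169.2)))
E
```

```text
near corner -1 [ 0.61   -0.1187  0.1495] [338.1 173.4] [386.5 205.1]
near corner 1 [ 0.6201 -0.1211  0.1556] [332.4 167.9] [388.7 197.9]
(array([ 0.61336387, -0.11632418,  0.15732372]), [1.5, 1.5])
```

{"op": "carry_out", "data": {
  "steps": [
    [0,-0.01,0.017,0,0,0,0.05],
    [0,-0.02,0.035,0,0,0,0.05],
    [0,-0.03,0.053,0,0,0,0.05],
    [0,-0.04,0.07,0,0,0,0.05],
    [0,-0.05,0.087,0,0,0,0.05],
    [0,-0.057,0.099,0,0,0,0.05],
    [0,-0.0625,0.108,0,0,0,0.05],
    [0,-0.0625,0.108,0,0,0,0.05]
  ]
}}

```text
t: 17.35
position: [0.5185, -0.1593, 0.1742]
ee_rot: [[0.225, 0.84, 0.493], [0.974, -0.195, -0.113], [0.001, 0.506, -0.863]]
wrist_force: [0.2, -0.4, -2.7]
grip_width: 0.0117
grasp_force: 30.0
```

```bash
python3 - <<'E'
from h import *
shift(*place(30.5,.033,.018))
t=optics.grab_frame("top")[:,:,::-1];sd=optics.grab_frame("side")[:,:,::-1]
a=np.zeros((600,800,3),np.uint8)
a[:,:400]=cv2.resize(sd[150:300,310:410],(400,600),interpolation=cv2.INTER_CUBIC)
a[:,400:]=cv2.resize(t[180:330,350:450],(400,600),interpolation=cv2.INTER_CUBIC)
cv2.imwrite("pics/n6.png",a)
E
```

```text
t 17.35 pos [ 0.5185 -0.1593  0.1742] shift [-0.0009 -0.0048  0.0049] turn [-0.1 -0.1  0. ] F [ 0.2 -0.4 -2.7]
```

View pics/n6.png

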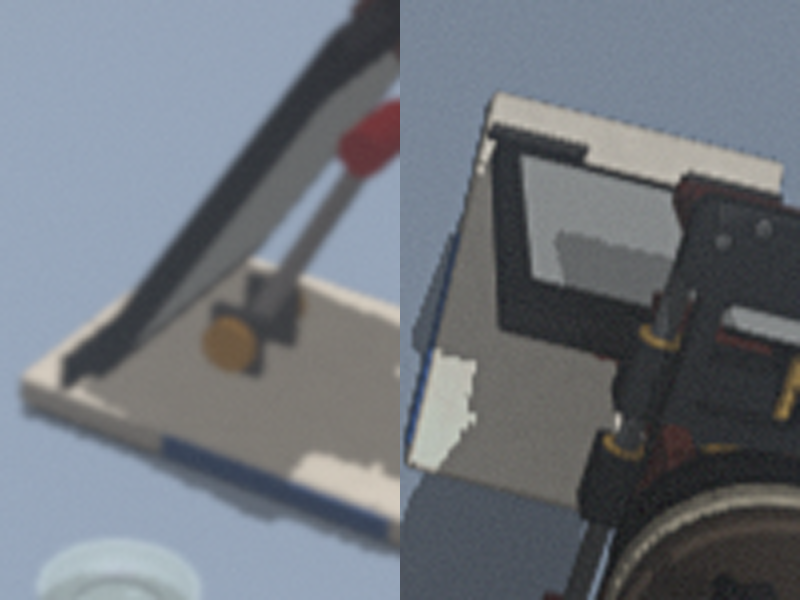

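The lower edge sits just behind the lip, near (495,140) in the crop, and is centred to about 2 mm. The knob has a small gap behind the panel. Lowering gently to contact.

{"op": "carry_out", "data": {
  "steps": [
    [0,-0.002,0.001,0,0,0,0.05],
    [0,-0.003,0.003,0,0,0,0.05],
    [0,-0.004,0.0045,0,0,0,0.05],
    [0,-0.004,0.0045,0,0,0,0.05]
  ]
}}

```text
t: 17.95
position: [0.5185, -0.1598, 0.1699]
ee_rot: [[0.226, 0.838, 0.496], [0.974, -0.195, -0.114], [0.001, 0.509, -0.861]]
wrist_force: [-0.2, -0.0, -3.2]
grip_width: 0.012
grasp_force: 30.0
```

{"op": "carry_out", "data": {
  "steps": [
    [0,-0.0008,0.0012,0,0,0,0.05],
    [0,-0.0015,0.002,0,0,0,0.05],
    [0,-0.0015,0.002,0,0,0,0.05]
  ]
}}

```text
t: 18.32
position: [0.5187, -0.1601, 0.1685]
ee_rot: [[0.226, 0.837, 0.498], [0.974, -0.196, -0.113], [0.003, 0.511, -0.86]]
wrist_force: [-13.2, 1.8, 17.2]
grip_width: 0.0119
grasp_force: 30.0
```

{"op": "carry_out", "data": {
  "steps": [
    [0,-0.0008,0.0012,0,0,0,0.05],
    [0,-0.001,0.0018,0,0,0,0.05],
    [0,-0.001,0.0018,0,0,0,0.05]
  ]
}}

```text
t: 18.7
position: [0.5193, -0.1602, 0.1674]
ee_rot: [[0.227, 0.836, 0.5], [0.974, -0.196, -0.113], [0.004, 0.512, -0.859]]
wrist_force: [-20.4, 5.2, 31.0]
grip_width: 0.0123
grasp_force: 30.0
```

{"op": "carry_out", "data": {
  "steps": [
    [0,-0.0003,-0.0015,0,0,0,0.05],
    [0,-0.0007,-0.0027,0,0,0,0.05],
    [0,-0.0007,-0.0027,0,0,0,0.05]
  ]
}}

```text
t: 19.08
position: [0.5167, -0.1594, 0.1676]
ee_rot: [[0.226, 0.838, 0.497], [0.974, -0.195, -0.114], [0.001, 0.51, -0.86]]
wrist_force: [-2.9, 1.1, 3.4]
grip_width: 0.0119
grasp_force: 30.0
```

{"op": "carry_out", "data": {
  "steps": [
    [0,-0.0015,0,-0.5,0,0,0.05],
    [0,-0.003,0,-1,0,0,0.05],
    [0,-0.003,0,-1,0,0,0.05]
  ]
}}

```text
t: 19.45
position: [0.5142, -0.1589, 0.1661]
ee_rot: [[0.226, 0.829, 0.512], [0.974, -0.193, -0.117], [0.001, 0.525, -0.851]]
wrist_force: [1.3, -0.0, 1.9]
grip_width: 0.0118
grasp_force: 30.0
```

```bash
python3 - <<'E'
from h import *
s=status.observe();T=s["ee_rot"];p=s["position"];print(s["wrist_force"].round(1))
print("lean",np.degrees(np.arcsin(T[2,1])).round(2))
O=np.array([.5635,-.1707,0]);a=np.radians(-13.1);ex=np.array([np.cos(a),np.sin(a),0]);ey=np.array([-ex[1],ex[0],0])
for sy in(-1,1):
    X=p+T@[0,.006*sy,.170]-O;print("edge",(X@ex).round(4),(X@ey).round(4),X[2].round(4))
k=np.array([.5173,-.1603,.1296]);q=T.T@(k-p);print("knob surf to panel back",-q[1]-.010-.006)
for n,f,pts in(("top","t2",[(374,203),(352,296),(390,300)]),("side","s2",[(392,276),(412,280),(449,243)])):
    im=cv2.cvtColor(optics.grab_frame(n),cv2.COLOR_RGB2GRAY);ref=cv2.imread(f"pics/{f}.png",0)
    for x,y in pts:
        w=9;r_=cv2.matchTemplate(im[y-w-6:y+w+7,x-w-6:x+w+7],ref[y-w:y+w+1,x-w:x+w+1],cv2.TM_CCOEFF_NORMED);_,m,_,l=cv2.minMaxLoc(r_);print(n,(x,y),round(m,2),(l[0]-6,l[1]-6))
E
```

```text
[ 1.3 -0.   1.9]
lean 31.67
edge 0.0334 0.0006 0.0183
edge 0.0436 0.0006 0.0246
knob surf to panel back 0.00030184661759912954
top (374, 203) 1.0 (0, 0)
top (352, 296) 0.9 (0, 0)
top (390, 300) 0.87 (-6, -2)
side (392, 276) 1.0 (5, 2)
side (412, 280) 0.93 (-1, 0)
side (449, 243) 1.0 (0, 0)
```

{"op": "carry_out", "data": {
  "steps": [
    [0,0,0,0,0,0,0.16],
    [0,0,0,0,0,0,0.22],
    [0,0,0,0,0,0,0.3],
    [0,0,0,0,0,0,0.4],
    [0,0,0,0,0,0,0.4]
  ],
  "force": 5
}}

```text
t: 20.18
position: [0.5137, -0.1586, 0.1657]
ee_rot: [[0.226, 0.83, 0.51], [0.974, -0.193, -0.117], [0.001, 0.524, -0.852]]
wrist_force: [0.0, -0.9, -0.6]
grip_width: 0.035
grasp_force: 0.0
```

{"op": "carry_out", "data": {
  "steps": [
    [0,0,-0.01,0,0,0,0.4],
    [0,0,-0.025,0,0,0,0.4],
    [0,0,-0.05,0,0,0,0.4],
    [0,0,-0.09,0,0,0,0.4],
    [0,0,-0.13,0,0,0,0.4],
    [0,0,-0.16,0,0,0,0.4],
    [0,0,-0.16,0,0,0,0.4]
  ]
}}

```text
t: 21.05
position: [0.4332, -0.141, 0.3007]
ee_rot: [[0.227, 0.828, 0.512], [0.974, -0.194, -0.118], [0.002, 0.525, -0.851]]
wrist_force: [-1.0, -0.1, 0.5]
grip_width: 0.0351
grasp_force: 0.0
```

{"op": "carry_out", "data": {
  "steps": [
    [0.04,0,-0.03,0,0,0,0.4],
    [0.09,0,-0.05,0,0,0,0.4],
    [0.14,0,-0.05,0,0,0,0.4],
    [0.19,0,-0.05,0,0,0,0.4],
    [0.24,0,-0.05,0,0,0,0.4],
    [0.29,0,-0.05,0,0,0,0.4],
    [0.29,0,-0.05,0,0,0,0.4]
  ]
}}

```text
t: 21.92
position: [0.4739, 0.1509, 0.3426]
ee_rot: [[0.221, 0.83, 0.511], [0.975, -0.19, -0.114], [0.003, 0.524, -0.852]]
wrist_force: [1.1, -0.5, -1.1]
grip_width: 0.0354
grasp_force: 0.0
```

```bash
python3 - <<'E'
from h import *
np.set_printoptions(precision=4,suppress=True)
print(status.observe()["position"])
t=optics.grab_frame("top");g=cv2.cvtColor(t,cv2.COLOR_RGB2GRAY);cv2.imwrite("pics/t9.png",t[:,:,::-1])
x0,y0,x1,y1=350,190,460,325
m=(g[y0:y1,x0:x1]<60).astype(np.uint8)
n,l,st,c=cv2.connectedComponentsWithStats(m)
for i in np.argsort(-st[1:,4])[:3]+1: print(st[i]+[x0,y0,0,0,0],c[i]+[x0,y0],cv2.minAreaRect(np.argwhere(l==i)[:,::-1].astype(np.float32)+np.float32([x0,y0])))
# predicted panel corners
f=np.radians(32);O=np.array([.5635,-.1707,0]);a=np.radians(-13.1);ex=np.array([np.cos(a),np.sin(a),0]);ey=np.array([-ex[1],ex[0],0]);ez=np.array([0,0,1.])
up=-np.sin(f)*ex+np.cos(f)*ez;nn=np.cos(f)*ex+np.sin(f)*ez
for v in(0,.2):
  for y in(.065,-.065): 
    X=O+.0348*ex+.018*ez+up*v+nn*.012+ey*y;print(v,y,proj("top",X).round(1),proj("side",X).round(1))
print("\n".join("".join("#+-. "[min(4,int(v)//45)] for v in row[::1]) for row in cv2.resize(g[y0:y1,x0:x1],None,fx=1,fy=.5,interpolation=cv2.INTER_AREA)))
E
```

```text
[0.4739 0.1509 0.3426]
[ 373  217   87   71 1610] [412.9658 262.5385] ((416.3711242675781, 252.0386962890625), (99.84615325927734, 47.5538444519043), 14.250033378601074)
[420 224  24   8  50] [431.78 228.  ] ((431.5589599609375, 227.74069213867188), (23.757780075073242, 2.615128993988037), 12.804266929626465)
[373 213  23   7  35] [383.9714 216.0857] ((383.8235778808594, 216.20591735839844), (22.55581283569336, 1.9402848482131958), 14.03624439239502)
0 0.065 [373.7 214.7] [328.7 242.8]
0 -0.065 [442.3 232. ] [369.1 210.1]
0.2 0.065 [375.3 259.2] [395.4 162.9]
0.2 -0.065 [463.5 281.5] [435.5 132.9]
--------------------------------------------------------------------------------------------------------------
--------------------------------------------------------------------------------------------------------------
--------------------------------------------------------------------------------------------------------------
--------------------------------------------------------------------------------------------------------------
---------------------------------------------------
[... 6352 characters left out ...]
.---------------------------------
---------------------------------------------------------------------------..---------------------------------
--------------------------------------------------------------------------------------------------------------
--------------------------------------------------------------------------------------------------------------
--------------------------------------------------------------------------------------------------------------
--------------------------------------------------------------------------------------------------------------
----------.---.-------------------------.---------------------------------------------------------------------
```

```bash
python3 -c "
from h import *
print(workorder.close_job())"
```

```text
the job is handed in; nothing more can be done
None
```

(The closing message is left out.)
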